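# Bring up the tailstock and lock it

## Robot

A 6-joint arm with a two-finger parallel gripper is mounted at the origin on the work surface. World frame = base frame: x ahead of the robot, y to its left, z up, the work surface at z = 0. Lengths are in m, angles in rad, forces in N, time in s.
With the tool pointing down it reaches from about 0.3 to 0.85 m from the base axis. Payload 5.4 kg.
Tool frame: the origin (TCP) lies on the centre line of the jaws, within the pads' length; the fingertips stand 14 mm ahead of it and the grasp point (between the pads) lies 5 mm behind it; z points along the fingers, y is the direction in which the jaws open and shut (so a half turn about z gives the same grasp; the last joint's range is limited). The gripper opens to 85 mm and grips with 20 to 120 N. Pads are 22 mm wide; open, the fingers measure 114 mm over their backs; the gripper's body (76 mm by 85 mm) begins 54 mm behind the grasp point. The pads swing forward as they close: fully open they stand 13 mm farther back than shut.
Start: joints at [1.073, 0.158, 1.597, -0, 1.386, -0.21], TCP at [0.163, 0.551, 0.245] pointing down, gripper open.
Joint ranges: [-2.91, 2.91], [-0.94, 2.29], [0.18, 2.7], [-1.29, 4.43], [0.17, 2.64], [-3, 3]. Speed limits (rad/s): [2.57, 2.57, 3.14, 3.14, 3.14, 3.14].

## Interface

Orientations are given as a unit quaternion [w, x, y, z].
In Python, from station import state, camera, job_done gives the robot as it stands.
- The arm moves only by the tool drive_tool, never from a script. Its argument "plan" is a list of rows, each a list of 3 entries, a list of its own where there are three numbers: the turn, a rotation vector about the tool's x, y, z in rad, then the shift along the tool's x, y, z in m, then the finger opening in m, from 0 to 0.0854. In form: [[[rx, ry, rz], [dx, dy, dz], gripper], ...]. A call has exactly 8 rows; each row is the pose to reach, as a shift and turn from the pose commanded when the call began, along the tool's axes at that moment; what a row does not reach only later rows make up. A row lasts 1/10 s, in which the tool goes at most 50 mm and 8.59 degrees, less where a joint would pass 70% of its speed; a pose out of reach is approached as far as the arm can. A call with a gripper value outside its range is refused whole. The fingers move at their own pace and stop on an object; "newtons" is the grip in N (left out, the last holds). Time passes only in rows, so rows that repeat a pose let the fingers close, or fill a call up. It gives the time, the measured TCP pose, the force and the opening at its end, in the units of the state.
- state(): the state, without advancing time (a new reading comes with each control period).
- camera(name): name is "side" or "top" or "wrist"; returns a dict with "image" (400x640x3 uint8, red, green, blue), "fx", "fy", "cx", "cy" (pixels), "xyz" and "attitude" of the camera in the world; the wrist camera has in their place "tool_from_camera" (4x4, takes a point from camera to tool coordinates, whose origin is the TCP and whose axes are the flange's). Camera axes: x right, y up, looking along -z (the intrinsics and any distortion apply to the point x, -y, -z); pixel columns grow to the right and rows downward; lengths in m; the calibration is good to about 2 mm. A picture is of the moment at which its call begins: read the wrist's pose just before it. There is no depth.
- job_done(): hands the job in, once; it reports no verdict.
The state is a dict: "clock": time; "joints": joint angles; "joint_vel": joint speeds; "joint_efforts": joint torques, N m; "eef_pos": TCP position; "orientation": TCP orientation; "contact_force": force on the tool from outside, world axes, zero at the start; "moment": the same for the moment, N m; "opening": opening from 0.0 (shut) to 1.0 (fully open).
Only numpy, scipy, OpenCV 4.12 (cv2) and the standard library are available. Lean on these libraries where they do the work, as an engineer would, in place of code of your own. Each camera call takes 0.05 s, during which the arm holds its last target. There are 200 camera calls.

## Task

Support the free end of the bar in the lathe's chuck with the tailstock: swing the tailstock's clamp lever back to free it, slide the tailstock up the bed until its centre is fully seated in the centre hole in the end of the bar, bringing it up gently, and swing the lever hard over again to lock it there. Leave the things lying on the bench where they are.

Things in the scene. Friction and masses are not known exactly. Their poses are not given: they have to be found in the camera images.
- lathe: Grey-green bench lathe, fixed. Origin: on the bench under the middle of the bed's width. +y runs along the bed to the chuck, -y to the tail end, -x to the robot; turned up to 0.2 rad. Bed 96 mm wide, top 95 mm up; axis of chuck, bar and centre 180 mm up at x = 0. Chuck (80 mm across) at y 141 to 213 mm, headstock beyond, 255 mm high; saddle and tool post at y 35 to 125, x -150 to 80, to 205 high.
- bar: Steel bar, 20 mm in diameter, held in the chuck, fixed. Origin: the middle of its free end face, which looks to -y (towards the tailstock); its axes are parallel to the lathe's and the bar runs to +y. In the end face is a 7 mm wide, 60 degree centre hole.
- centre_tip (a point): Point of the tailstock's dead centre (60 degree steel cone, 15 mm across at its root), pointing to the lathe's +y on the bar's axis. Fully seated, the point is 6 mm inside the bar's end face, where the cone meets the rim of the hole and the tailstock stops dead. Barrel and handwheel are locked: the whole tailstock slides.
- barrel (a point): On the axis of the tailstock's barrel, 130 mm behind (-y) centre_tip. The barrel is a level cylinder along y, 40 mm in diameter, from 60 mm behind this point to 55 mm ahead, top 200 mm above the bench; the casting below it is 34 mm wide down to 137 mm above the bench. A small quill lock is on top 46 mm ahead; an 82 mm handwheel is 78 to 87 mm behind.
- tailstock (a joint): Travel of the tailstock along the bed, m: 0 at the tail end, growing towards the chuck, at most 0.20. With the clamp free it slides against about 7 N; with the clamp lever hard over it is held against 100 N and more.
- lever_pivot (a point): Point on the clamp lever's hinge axis (parallel to the lathe's x) in the vertical plane in which the knob swings: 78 mm to the robot's side (-x), 20 mm behind (-y) and 50 mm below the point barrel. Moves with the tailstock.
- lever_knob (a point): Centre of the black ball knob, 25 mm in diameter, on the end of the clamp lever (10 mm rod), which stands up on the operator's side of the tailstock. It swings in a vertical plane along the bed, 90 mm from lever_pivot.
- clamp_lever (a joint): Clamp lever, rad. 0: fully free, leaning 50 degrees (0.873 rad) from upright towards the tail end (-y). It grows as the knob goes up and over towards the chuck (+y): upright at 0.873, stop at 1.55. It begins to grip at about 0.8, is locked from 1.2 on. Locked at the start. Stays where it is left; the knob takes about 4 N while free, up to 6 N to lock hard over, 3 N to unlock.
- chuck_key: Bystander: steel T-handled chuck key, 85 mm long, lying on the bench on the operator's side of the lathe near the headstock. Leave it.
- caliper: Bystander: steel vernier caliper, 215 mm long, 8 mm thick, lying on the bench on the operator's side of the lathe. Leave it.
- spanner: Bystander: steel spanner, 170 mm long, lying on the bench on the operator's side of the lathe near the tail end. Leave it.
- oil_can: Bystander: round steel oil can with a thin brass spout, 68 mm across, 150 mm high, standing on the bench beyond the tail end of the lathe. Leave it.

How it is judged:
By the outcome, as a careful person would: the job done as asked, in the order asked, and still so for the second after the job is handed in, with the robot touching nothing.
It also fails if it takes over 61 s, if anything falls off the work surface, if the arm or the gripper's body presses on something with over 40 N, if the wrist force passes 120 N, or if a joint passes its speed limit or range.

## Working session

There is one attempt and no reset: what is moved stays moved. The work goes in short steps, Python scripts to look and compute and a tool call to move; the robot and the scene stay as the last step left them, time stands still between calls to the robot, and variables do not carry over. Pictures are saved under pics/ and viewed, about 8 in all and at most 12, crops included, and the job is handed in when it is done.

Besides the shell and the picture viewer there is one more tool, called after "Emit:" as a command line: name --argument value ..., lists and objects as JSON in quotes. drive_tool: Moves the arm, as the interface text tells. Its arguments: {"type":"object","properties":{"plan":{"type":"array"},"newtons":{"type":"number"}},"required":["plan"]}

```bash
ls; mkdir -p pics
python3 - <<'E'
from station import state,camera
import cv2,json
s=state();print(s)
for n in("side","top"):
    c=camera(n);cv2.imwrite(f"pics/{n}0.png",c["image"][:,:,::-1]);print({k:(v.tolist() if hasattr(v,'tolist') else v) for k,v in c.items() if k!="image"})
c=camera("wrist");print({k:(v.tolist() if hasattr(v,'tolist') else v) for k,v in c.items() if k!="image"})
E
```

```text
pics
{'clock': 0.0, 'joints': array([ 1.07289566e+00,  1.59084838e-01,  1.59827957e+00,  1.96463775e-05,
        1.38622239e+00, -2.10111284e-01]), 'joint_vel': array([ 0.0014793 ,  0.00142892,  0.00060791,  0.00019176, -0.00042196,
       -0.00029125]), 'joint_efforts': array([-2.47002354e-03, -3.96001697e+01, -3.31422615e+01, -4.73246891e-04,
        8.54302343e-03,  2.13729527e-05]), 'eef_pos': array([0.16293184, 0.55080669, 0.24427308]), 'orientation': array([-3.54698349e-04,  1.43400357e-01,  9.89664258e-01, -9.31896491e-04]), 'contact_force': array([0.05619296, 0.19916555, 0.04574129]), 'moment': array([ 0.00165714, -0.03077973,  0.03008111]), 'opening': 1.0051361576351472}
{'fx': 427.6592731365816, 'fy': 427.6592731365816, 'cx': 318.37514094779385, 'cy': 192.73068212840693, 'xyz': [-0.016853483740574635, -0.7481612896145706, 0.9148277575345158], 'attitude': [0.8649478413497541, 0.4020263951964968, -0.11984354277899557, -0.275458771078159]}
{'fx': 462.177429809715, 'fy': 462.177429809715, 'cx': 325.2421097736754, 'cy': 196.33912115662866, 'xyz': [0.28524329472707877, 0.01924943478146945, 1.2733207436194711], 'attitude': [-0.7012561001172166, -0.058573147841595286, 0.05960572507983962, 0.7079945098219514]}
{'fx': 302.7333761048705, 'fy': 302.7333761048705, 'cx': 320.9232747646912, 'cy': 196.9925368084634, 'tool_from_camera': [[-0.00029417254315274976, 0.9574884585058648, 0.2884714288982097, 0.07379616008587651], [0.9999991517893349, 0.0006476825553123369, -0.0011300123520029222, -7.982450599741675e-05], [-0.0012688116972152858, 0.28847085179506005, -0.9574878368843683, -0.1295306274666917], [0.0, 0.0, 0.0, 1.0]]}
```

View pics/side0.png

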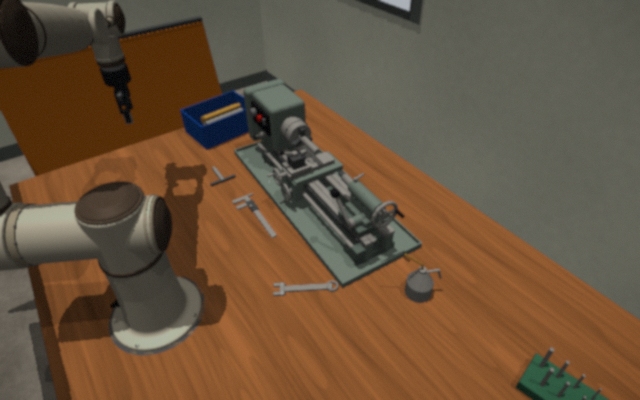

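View pics/top0.png

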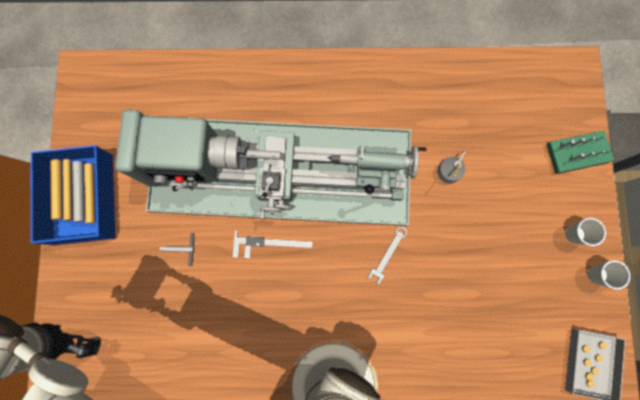

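The top view shows the lathe with its chuck at about (225,152), the bar's end near (305,155), the centre tip near (328,157), the barrel at (385,156) and the black knob at (369,188). I'll enlarge both views.

Run:
```python
import cv2,numpy as np
t=cv2.imread("pics/top0.png")[110:230,220:430];s=cv2.imread("pics/side0.png")[130:265,270:430]
t=cv2.resize(t,None,fx=3.8,fy=3.8,interpolation=3)
cv2.imwrite("pics/t1.png",t)
cv2.imwrite("pics/s1.png",cv2.resize(s,None,fx=4.4,fy=4.4,interpolation=3))
```

```text
(no output)
```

View pics/t1.png

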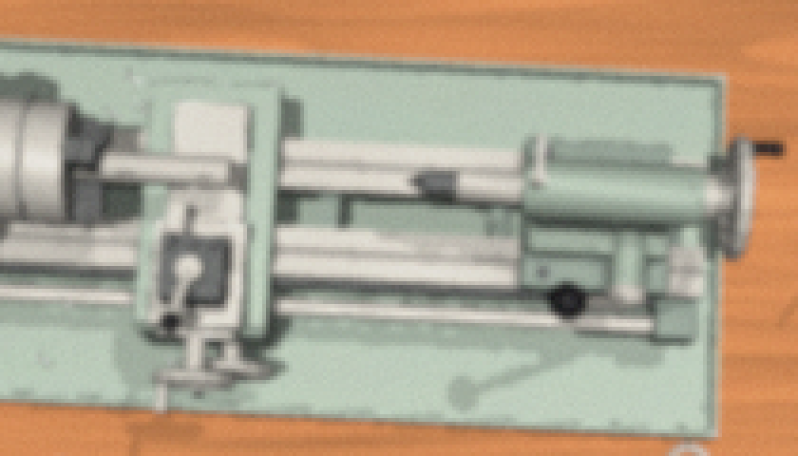

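View pics/s1.png

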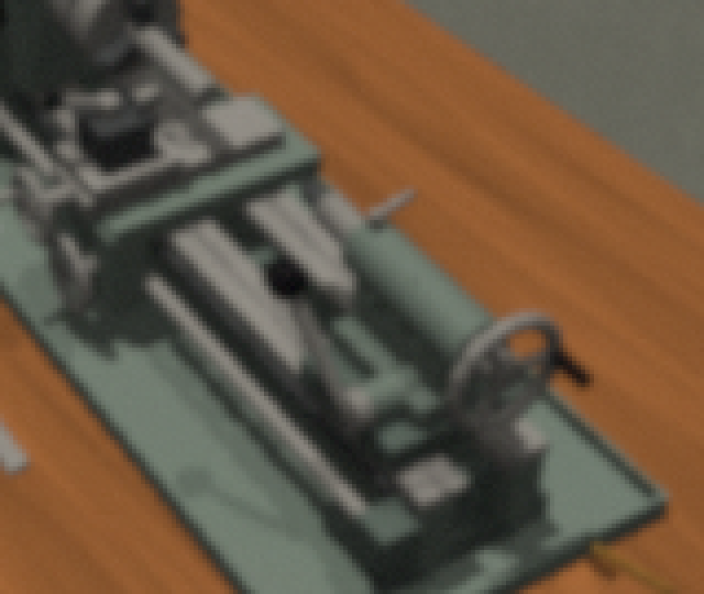

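Top crop: bar's end ≈(235,171), centre tip ≈(413,182), knob ≈(568,301), barrel's front end (525,~178), handwheel x≈740. Side crop: knob ≈(287,277).

```bash
cat > h.py <<'E'
import numpy as np,cv2
from scipy.spatial.transform import Rotation as R
def rot(q): return R.from_quat([q[1],q[2],q[3],q[0]]).as_matrix()
def ray(c,u,v,T=None):
    d=np.array([(u-c["cx"])/c["fx"],-(v-c["cy"])/c["fy"],-1.])
    if T is None: T=(rot(c["attitude"]),np.array(c["xyz"]))
    return T[1],T[0]@d
def wristT(s,c):
    A=np.array(c["tool_from_camera"]);Rt=rot(s["orientation"])
    return Rt@A[:3,:3],Rt@A[:3,3]+s["eef_pos"]
def onz(r,z): o,d=r;return o+d*(z-o[2])/d[2]
def tri(*rs):
    A=0;b=0
    for o,d in rs:
        d=d/np.linalg.norm(d);P=np.eye(3)-np.outer(d,d);A=A+P;b=b+P@o
    return np.linalg.solve(A,b)
E
python3 - <<'E'
from h import *
from station import camera
np.set_printoptions(precision=4,suppress=True)
t=camera("top");s=camera("side")
T=lambda u,v:ray(t,(u+.5)/3.8-.5+220,(v+.5)/3.8-.5+110)
S=lambda u,v:ray(s,(u+.5)/4.4-.5+270,(v+.5)/4.4-.5+130)
be=onz(T(235,171),.18);tip=onz(T(413,182),.18)
print("barend",be,"tip",tip,"gap",np.linalg.norm(be-tip))
k=tri(T(568,301),S(287,277));print("knob",k)
# tray edges z~0.005 for yaw
a=[onz(T(*p),.006) for p in((0,40),(722,78),(716,434),(0,402))];print(a)
for p,q in((1,0),(2,3)):
    d=a[q]-a[p];print("yaw",np.arctan2(-d[0],d[1]))
d=be-tip;print("axis yaw",np.arctan2(-d[0],d[1]))
print("barrel front top",onz(T(525,178),.18),"bar root",onz(T(105,165),.18))
E
```

```text
barend [0.574  0.1224 0.18  ] tip [0.5656 0.0084 0.18  ] gap 0.11433248674758997
knob [ 0.483  -0.0866  0.2093]
[array([0.7231, 0.3163, 0.006 ]), array([ 0.6883, -0.226 ,  0.006 ]), array([ 0.4203, -0.2109,  0.006 ]), array([0.4486, 0.3085, 0.006 ])]
yaw -0.06413789973276582
yaw -0.05444646743946837
axis yaw -0.07294358310885952
barrel front top [ 0.5676 -0.0634  0.18  ] bar root [0.5787 0.2058 0.18  ]
```

Emit:
drive_tool --plan '[[[0, 0, 0], [-0.03, -0.03, -0.06], 0.0854], [[0, 0, -0.1], [-0.065, -0.07, -0.075], 0.05], [[0, 0, -0.229], [-0.488, -0.521, -0.075], 0.05], [[0, 0, -0.229], [-0.488, -0.521, -0.075], 0.05], [[0, 0, -0.229], [-0.488, -0.521, -0.075], 0.05], [[0, 0, -0.229], [-0.488, -0.521, -0.075], 0.05], [[0, 0, -0.229], [-0.488, -0.521, -0.075], 0.05], [[0, 0, -0.229], [-0.488, -0.521, -0.075], 0.05]]'

```text
clock: 1.05
eef_pos: [0.3309, 0.216, 0.3144]
orientation: [0.0, 0.029, 1.0, 0.0]
contact_force: [0.7, 0.1, -0.4]
opening: 0.584
```

```bash
cat >> h.py <<'E'
def go(s,xyz,ang):
    "tool-frame turn and shift from s to world xyz, tool down, x_tool at world angle ang"
    Rt=rot(s["orientation"]);x=np.array([np.cos(ang),np.sin(ang),0]);z=np.array([0,0,-1.])
    W=np.c_[x,np.cross(z,x),z]
    return R.from_matrix(Rt.T@W).as_rotvec().round(4),(Rt.T@(np.array(xyz)-s["eef_pos"])).round(4)
E
python3 - <<'E'
from h import *
from station import state
s=state();print(s["eef_pos"],s["clock"]);print(*go(s,[.483,-.087,.30],np.pi-.059))
E
```

```text
[0.33087774 0.21601345 0.31437508] 1.05
[0.0003 0.0009 0.0007] [-0.1695 -0.2936  0.0144]
```

Emit:
drive_tool --plan '[[[0, 0, 0], [-0.169, -0.294, 0.014], 0.05], [[0, 0, 0], [-0.169, -0.294, 0.014], 0.05], [[0, 0, 0], [-0.169, -0.294, 0.014], 0.05], [[0, 0, 0], [-0.169, -0.294, 0.014], 0.05], [[0, 0, 0], [-0.169, -0.294, 0.014], 0.05], [[0, 0, 0], [-0.169, -0.294, 0.014], 0.05], [[0, 0, 0], [-0.169, -0.294, 0.014], 0.05], [[0, 0, 0], [-0.169, -0.294, 0.014], 0.05]]'

```text
clock: 1.85
eef_pos: [0.4828, -0.0896, 0.2994]
orientation: [-0.001, 0.032, 0.999, -0.0]
contact_force: [-0.3, 0.9, -0.4]
opening: 0.582
```

Run:
```python
from h import *
from station import state,camera
s=state();c=camera("wrist");print(s["eef_pos"],s["clock"])
cv2.imwrite("pics/w1.png",c["image"][:,:,::-1])
```

```text
[ 0.48283536 -0.08961373  0.29935067] 1.85
```

View pics/w1.png

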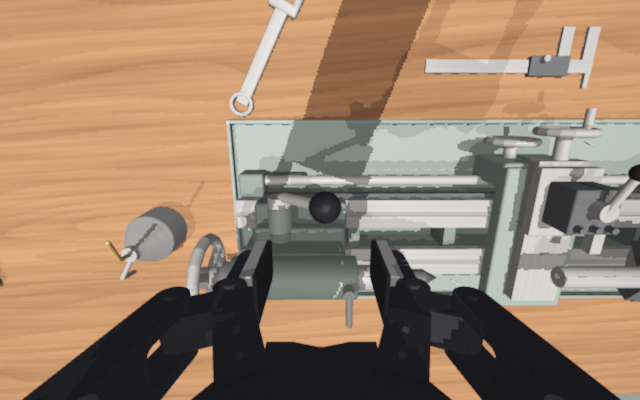

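Wrist view: knob at (325,207), centred between the fingers; bar end face at ≈(558,277); tip at ≈(434,277).

Run:
```python
from h import *
from station import state,camera
np.set_printoptions(precision=4,suppress=True)
t=camera("top");sd=camera("side");s=state();c=camera("wrist")
T=lambda u,v:ray(t,(u+.5)/3.8-.5+220,(v+.5)/3.8-.5+110)
S=lambda u,v:ray(sd,(u+.5)/4.4-.5+270,(v+.5)/4.4-.5+130)
W=lambda u,v:ray(c,u,v,wristT(s,c))
k=tri(T(568,301),S(287,277),W(325,207));print("knob",k,onz(W(325,207),.209))
be=onz(W(558,277),.18);tip=onz(W(434,277),.18);print("bar",be,"tip",tip)
e=tri(T(413,182),W(434,277));print("tip tri",e)
print("base edge yaw",[onz(W(*p),.006) for p in((229,121),(640,122))])
```

```text
knob [ 0.4835 -0.0846  0.2077] [ 0.4826 -0.0818  0.209 ]
bar [0.5746 0.1322 0.18  ] tip [0.5676 0.0161 0.18  ]
tip tri [0.5608 0.0098 0.1932]
base edge yaw [array([ 0.4204, -0.2059,  0.006 ]), array([0.4549, 0.3527, 0.006 ])]
```

Emit:
drive_tool --plan '[[[0, 0, 0], [0, 0.005, 0.03], 0.05], [[0, 0, 0], [0, 0.005, 0.05], 0.05], [[0, 0, 0], [0, 0.005, 0.065], 0.05], [[0, 0, 0], [0, 0.005, 0.075], 0.05], [[0, 0, 0], [0, 0.005, 0.084], 0.05], [[0, 0, 0], [0, 0.005, 0.084], 0.04], [[0, 0, 0], [0, 0.005, 0.084], 0.035], [[0, 0, 0], [0, 0.005, 0.084], 0.035]]'

```text
clock: 2.85
eef_pos: [0.4824, -0.0812, 0.2168]
orientation: [0.0, 0.029, 1.0, -0.001]
contact_force: [-0.8, -1.1, -2.0]
opening: 0.412
```

Emit:
drive_tool --plan '[[[0, 0, 0], [0, -0.007, -0.001], 0.035], [[0, 0, 0], [0, -0.015, -0.005], 0.035], [[0, 0, 0], [0, -0.023, -0.008], 0.035], [[0, 0, 0], [0, -0.032, -0.01], 0.035], [[0, 0, 0], [0, -0.041, -0.0115], 0.035], [[0, 0, 0], [0, -0.05, -0.012], 0.035], [[0, 0, 0], [0, -0.059, -0.0115], 0.035], [[0, 0, 0], [0, -0.068, -0.01], 0.035]]'

```text
clock: 3.65
eef_pos: [0.4795, -0.1484, 0.2284]
orientation: [0.002, 0.029, 1.0, 0.001]
contact_force: [0.9, 5.6, 4.1]
opening: 0.408
```

Emit:
drive_tool --plan '[[[0, 0, 0], [0, -0.009, 0.002], 0.035], [[0, 0, 0], [0, -0.017, 0.005], 0.035], [[0, 0, 0], [0, -0.025, 0.009], 0.035], [[0, 0, 0], [0, -0.033, 0.014], 0.035], [[0, 0, 0], [0, -0.04, 0.019], 0.035], [[0, 0, 0], [0, -0.047, 0.025], 0.035], [[0, 0, 0], [0, -0.051, 0.029], 0.035], [[0, 0, 0], [0, -0.055, 0.03], 0.035]]'

```text
clock: 4.45
eef_pos: [0.475, -0.2038, 0.1957]
orientation: [-0.0, 0.03, 1.0, 0.0]
contact_force: [1.5, 5.5, 2.7]
opening: 0.41
```

Emit:
drive_tool --plan '[[[0, 0, 0], [0, 0.004, 0], 0.05], [[0, 0, 0], [0, 0.004, -0.04], 0.06], [[0, 0, 0], [0, 0.004, -0.08], 0.07], [[0, 0, 0.15], [0, 0.004, -0.12], 0.07], [[0, 0, 0.3], [-0.03, 0.04, -0.12], 0.07], [[0, 0, 0.45], [-0.05, 0.08, -0.12], 0.07], [[0, 0, 0.6], [-0.078, 0.094, -0.12], 0.07], [[0, 0, 0.75], [-0.078, 0.094, -0.12], 0.07]]'

```text
clock: 5.25
eef_pos: [0.5603, -0.1121, 0.315]
orientation: [-0.0, 0.382, 0.924, -0.0]
contact_force: [-0.9, -0.6, -0.4]
opening: 0.82
```

Emit:
drive_tool --plan '[[[0, 0, 0.14], [0, 0, 0], 0.07], [[0, 0, 0.28], [0, 0, 0], 0.07], [[0, 0, 0.42], [0, 0, 0], 0.07], [[0, 0, 0.56], [0, 0, 0], 0.07], [[0, 0, 0.7], [0, 0, 0], 0.07], [[0, 0, 0.821], [0, 0, 0], 0.07], [[0, 0, 0.821], [0, 0, 0], 0.07], [[0, 0, 0.821], [0, 0, 0], 0.07]]'

```text
clock: 6.05
eef_pos: [0.5583, -0.1144, 0.3158]
orientation: [-0.0, 0.717, 0.697, -0.0]
contact_force: [0.5, 0.7, 0.0]
opening: 0.818
```

Run:
```python
from h import *
from station import state,camera
s=state();c=camera("wrist");print(s["eef_pos"],s["clock"],s["contact_force"]);print(*go(s,[.5585,-.115,.3],np.pi/2-.059))
t=camera("top");a=cv2.resize(t["image"][110:230,220:430],None,fx=2.857,fy=2.857,interpolation=3)[:,:600]
b=cv2.resize(c["image"],(640,400))
a=np.pad(a,((0,0),(0,40),(0,0)))[:190]
sd=camera("side");a2=cv2.resize(sd["image"][130:265,270:430],None,fx=1.4,fy=1.4)
a[:189,416:640]=a2[:189] 
cv2.imwrite("pics/w2.png",np.vstack([a,b])[:,:,::-1])
```

```text
[ 0.55825162 -0.1143842   0.31581185] 6.05 [0.48810916 0.70383149 0.00471517]
[-0.0007  0.0006  0.0298] [-0.0006  0.0003  0.0158]
```

View pics/w2.png

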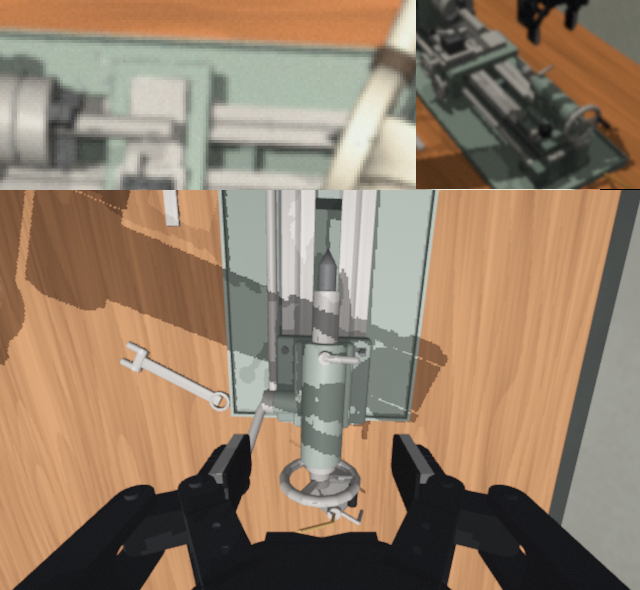

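Wrist view (lower, offset 190 rows): lever now leans to the tail; tip at (328,60), barrel centred between the fingers around x≈322.

Run:
```python
from h import *
from station import state,camera
s=state();c=camera("wrist");W=lambda u,v,z:onz(ray(c,u,v,wristT(s,c)),z)
print(W(328,60,.18),W(321,270,.2),W(322,170,.2),W(327,100,.18),W(325,167,.21))
```

```text
[ 0.56716598 -0.00536767  0.18      ] [ 0.55604171 -0.18409108  0.2       ] [ 0.55971335 -0.09127005  0.2       ] [ 0.56559357 -0.0360573   0.18      ] [ 0.56218255 -0.08687588  0.21      ]
```

Emit:
drive_tool --plan '[[[0, 0, 0.03], [-0.012, 0, 0.02], 0.07], [[0, 0, 0.03], [-0.012, 0, 0.045], 0.07], [[0, 0, 0.03], [-0.012, 0, 0.07], 0.07], [[0, 0, 0.03], [-0.012, 0, 0.095], 0.07], [[0, 0, 0.03], [-0.012, 0, 0.115], 0.07], [[0, 0, 0.03], [-0.012, 0, 0.13], 0.07], [[0, 0, 0.03], [-0.012, 0, 0.14], 0.07], [[0, 0, 0.03], [-0.012, 0, 0.14], 0.07]]'

```text
clock: 7.05
eef_pos: [0.5574, -0.1259, 0.175]
orientation: [-0.001, 0.729, 0.685, -0.0]
contact_force: [-0.0, -0.3, 0.6]
opening: 0.818
```

Emit:
drive_tool --plan '[[[0, 0, 0], [0, 0, 0], 0.05], [[0, 0, 0], [0, 0, 0], 0.045], [[0, 0, 0], [0, 0, 0], 0.04], [[0, 0, 0], [0, 0, 0], 0.03], [[0, 0, 0], [0, 0, 0], 0.03], [[0, 0, 0], [0, 0, 0], 0.03], [[0, 0, 0], [0, 0, 0], 0.03], [[0, 0, 0], [0, 0, 0], 0.03]]' --newtons 30

```text
clock: 7.85
eef_pos: [0.5594, -0.1266, 0.1779]
orientation: [0.002, 0.729, 0.685, 0.001]
contact_force: [3.6, 0.4, 5.6]
opening: 0.457
```

Emit:
drive_tool --plan '[[[0, 0, 0], [0.005, 0, 0], 0.03], [[0, 0, 0], [0.015, 0, 0], 0.03], [[0, 0, 0], [0.027, 0, 0], 0.03], [[0, 0, 0], [0.039, 0, 0], 0.03], [[0, 0, 0], [0.051, 0, 0], 0.03], [[0, 0, 0], [0.061, 0, 0], 0.03], [[0, 0, 0], [0.068, 0, 0], 0.03], [[0, 0, 0], [0.07, 0, 0], 0.03]]'

```text
clock: 8.65
eef_pos: [0.5637, -0.0579, 0.1779]
orientation: [0.003, 0.729, 0.685, -0.0]
contact_force: [1.5, -7.4, 4.5]
opening: 0.458
```

Run:
```python
from h import *
from station import state,camera
s=state();c=camera("wrist");print(s["eef_pos"],s["clock"],s["contact_force"])
cv2.imwrite("pics/w3.png",c["image"][:,:,::-1])
```

```text
[ 0.56365452 -0.0578716   0.17787816] 8.65 [ 1.53852369 -7.35040713  4.54865293]
```

View pics/w3.png

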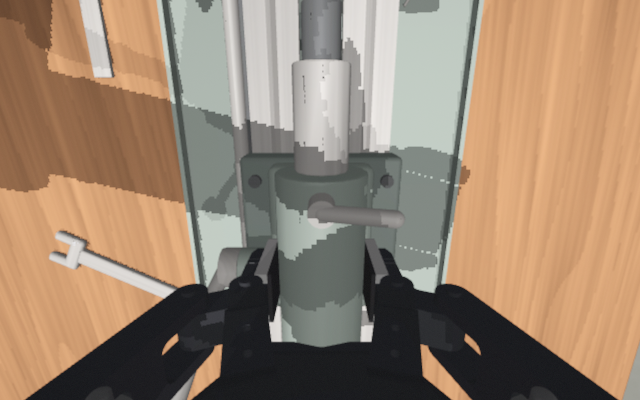

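Emit:
drive_tool --plan '[[[0, 0, 0], [0.004, 0, 0], 0.03], [[0, 0, 0], [0.01, 0, 0], 0.03], [[0, 0, 0], [0.017, 0, 0], 0.03], [[0, 0, 0], [0.024, 0, 0], 0.03], [[0, 0, 0], [0.031, 0, 0], 0.03], [[0, 0, 0], [0.037, 0, 0], 0.03], [[0, 0, 0], [0.042, 0, 0], 0.03], [[0, 0, 0], [0.044, 0, 0], 0.03]]' --newtons 20

```text
clock: 9.5
eef_pos: [0.5663, -0.0143, 0.1779]
orientation: [0.003, 0.729, 0.685, -0.0]
contact_force: [2.2, -6.5, 5.6]
opening: 0.455
```

Run:
```python
from h import *
from station import state,camera
s=state();print(s["eef_pos"],s["clock"],s["contact_force"])
t=camera("top")["image"];sd=camera("side")["image"]
a=cv2.resize(t[120:200,230:390],None,fx=4,fy=4,interpolation=3)
b=cv2.resize(sd[120:195,270:380],(640,436),interpolation=3)[:270]
cv2.imwrite("pics/t4.png",np.vstack([a,b])[:,:,::-1])
```

```text
[ 0.56634808 -0.01434845  0.17787991] 9.5 [ 2.18076941 -6.47987909  5.58824679]
```

View pics/t4.png

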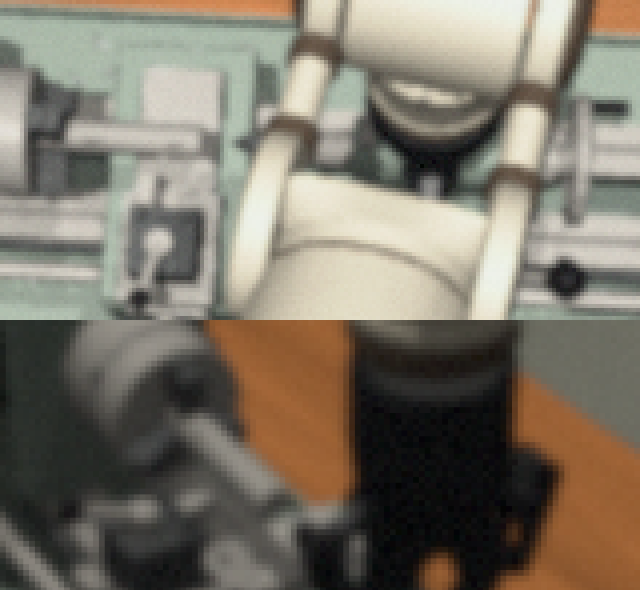

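Top crop: tip at (243,142), bar end at ≈(204–215,140), so a 17–23 mm gap plus 6 mm seating remains. The knob at (566,279) still leans to the tail.

Emit:
drive_tool --plan '[[[0, 0, 0], [0.002, 0, 0], 0.03], [[0, 0, 0], [0.004, 0, 0], 0.03], [[0, 0, 0], [0.006, 0, 0], 0.03], [[0, 0, 0], [0.008, 0, 0], 0.03], [[0, 0, 0], [0.01, 0, 0], 0.03], [[0, 0, 0], [0.0115, 0, 0], 0.03], [[0, 0, 0], [0.0125, 0, 0], 0.03], [[0, 0, 0], [0.013, 0, 0], 0.03]]'

```text
clock: 10.4
eef_pos: [0.5671, -0.0018, 0.1779]
orientation: [0.003, 0.729, 0.685, -0.0]
contact_force: [0.9, -6.6, 5.8]
opening: 0.455
```

Emit:
drive_tool --plan '[[[0, 0, 0], [0.0006, 0, 0], 0.03], [[0, 0, 0], [0.0012, 0, 0], 0.03], [[0, 0, 0], [0.0018, 0, 0], 0.03], [[0, 0, 0], [0.0024, 0, 0], 0.03], [[0, 0, 0], [0.003, 0, 0], 0.03], [[0, 0, 0], [0.0036, 0, 0], 0.03], [[0, 0, 0], [0.0042, 0, 0], 0.03], [[0, 0, 0], [0.0048, 0, 0], 0.03]]'

```text
clock: 11.2
eef_pos: [0.5674, 0.0029, 0.1779]
orientation: [0.003, 0.729, 0.685, -0.001]
contact_force: [1.3, -7.4, 5.6]
opening: 0.459
```

Emit:
drive_tool --plan '[[[0, 0, 0], [0.0005, 0, 0], 0.03], [[0, 0, 0], [0.001, 0, 0], 0.03], [[0, 0, 0], [0.0015, 0, 0], 0.03], [[0, 0, 0], [0.002, 0, 0], 0.03], [[0, 0, 0], [0.0025, 0, 0], 0.03], [[0, 0, 0], [0.003, 0, 0], 0.03], [[0, 0, 0], [0.0035, 0, 0], 0.03], [[0, 0, 0], [0.004, 0, 0], 0.03]]'

```text
clock: 12.0
eef_pos: [0.5677, 0.0069, 0.1779]
orientation: [0.003, 0.729, 0.685, -0.001]
contact_force: [1.6, -6.7, 5.3]
opening: 0.459
```

Emit:
drive_tool --plan '[[[0, 0, 0], [0.0005, 0, 0], 0.03], [[0, 0, 0], [0.001, 0, 0], 0.03], [[0, 0, 0], [0.0015, 0, 0], 0.03], [[0, 0, 0], [0.002, 0, 0], 0.03], [[0, 0, 0], [0.0025, 0, 0], 0.03], [[0, 0, 0], [0.003, 0, 0], 0.03], [[0, 0, 0], [0.0035, 0, 0], 0.03], [[0, 0, 0], [0.004, 0, 0], 0.03]]'

```text
clock: 12.8
eef_pos: [0.5678, 0.0084, 0.1779]
orientation: [0.004, 0.729, 0.685, -0.002]
contact_force: [-0.0, -16.5, 5.2]
opening: 0.458
```

Emit:
drive_tool --plan '[[[0, 0, 0], [0.0003, 0, 0], 0.03], [[0, 0, 0], [0.0006, 0, 0], 0.03], [[0, 0, 0], [0.001, 0, 0], 0.03], [[0, 0, 0], [0.001, 0, 0], 0.03], [[0, 0, 0], [0.001, 0, 0], 0.03], [[0, 0, 0], [0.001, 0, 0], 0.03], [[0, 0, 0], [0.001, 0, 0], 0.03], [[0, 0, 0], [0.001, 0, 0], 0.03]]'

```text
clock: 13.6
eef_pos: [0.5678, 0.0085, 0.1779]
orientation: [0.005, 0.729, 0.685, -0.003]
contact_force: [-0.7, -19.3, 5.0]
opening: 0.457
```

Emit:
drive_tool --plan '[[[0, 0, 0], [-0.001, 0, 0], 0.03], [[0, 0, 0], [-0.002, 0, 0], 0.03], [[0, 0, 0], [-0.003, 0, 0], 0.03], [[0, 0, 0], [-0.003, 0, 0], 0.03], [[0, 0, 0], [-0.003, 0, 0], 0.05], [[0, 0, 0], [-0.003, 0, 0], 0.07], [[0, 0, 0], [-0.003, 0, 0], 0.07], [[0, 0, 0], [-0.003, 0, 0], 0.07]]'

```text
clock: 14.4
eef_pos: [0.5661, 0.0117, 0.1757]
orientation: [-0.001, 0.729, 0.685, -0.0]
contact_force: [1.1, 0.3, 0.2]
opening: 0.816
```

Emit:
drive_tool --plan '[[[0, 0, 0], [0, 0, -0.02], 0.07], [[0, 0, 0], [0, 0, -0.05], 0.07], [[0, 0, 0], [0, 0, -0.09], 0.07], [[0, 0, -0.1], [0, 0, -0.125], 0.07], [[0, 0, -0.25], [-0.02, -0.02, -0.125], 0.06], [[0, 0, -0.4], [-0.04, -0.04, -0.125], 0.05], [[0, 0, -0.55], [-0.07, -0.06, -0.125], 0.05], [[0, 0, -0.7], [-0.09, -0.08, -0.125], 0.05]]'

```text
clock: 15.2
eef_pos: [0.4801, -0.0744, 0.301]
orientation: [-0.0, 0.447, 0.895, -0.0]
contact_force: [0.9, -0.6, -0.8]
opening: 0.588
```

Emit:
drive_tool --plan '[[[0, 0, -0.14], [0, 0, 0], 0.05], [[0, 0, -0.28], [0, 0, 0], 0.05], [[0, 0, -0.42], [0, 0, 0], 0.05], [[0, 0, -0.56], [0, 0, 0], 0.05], [[0, 0, -0.7], [0, 0, 0], 0.05], [[0, 0, -0.84], [0, 0, 0], 0.05], [[0, 0, -0.87], [0, 0, 0], 0.05], [[0, 0, -0.87], [0, 0, 0], 0.05]]'

```text
clock: 16.0
eef_pos: [0.481, -0.0733, 0.301]
orientation: [-0.0, 0.031, 1.0, 0.0]
contact_force: [-0.5, -0.0, 0.9]
opening: 0.586
```

Run:
```python
from h import *
from station import state,camera
s=state();c=camera("wrist");print(s["eef_pos"],s["clock"],s["contact_force"])
im=c["image"];cv2.imwrite("pics/w5.png",im[:,:,::-1])
```

```text
[ 0.4810192  -0.07329669  0.30103916] 16.0 [-0.49224092 -0.01624989  0.87135395]
```

View pics/w5.png

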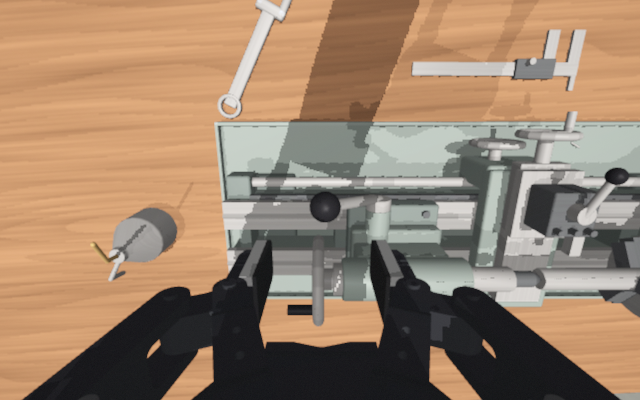

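Wrist view: knob (325,207) on the free side, between the fingers; the centre's cone runs into the bar's end at about (540,280), with no gap.

Run:
```python
from h import *
from station import state,camera
s=state();c=camera("wrist");W=lambda u,v,z:onz(ray(c,u,v,wristT(s,c)),z)
k=W(325,207,.188);print(k,*go(s,k+[0,0,.008],np.pi-.059))
```

```text
[ 0.48939342 -0.07010566  0.188     ] [ 0.0002 -0.0005 -0.0044] [-0.0082  0.0037  0.105 ]
```

Emit:
drive_tool --plan '[[[0, 0, 0], [-0.007, 0.002, 0.03], 0.05], [[0, 0, 0], [-0.007, 0.002, 0.055], 0.05], [[0, 0, 0], [-0.007, 0.002, 0.075], 0.05], [[0, 0, 0], [-0.007, 0.002, 0.09], 0.05], [[0, 0, 0], [-0.007, 0.002, 0.1], 0.05], [[0, 0, 0], [-0.007, 0.002, 0.105], 0.05], [[0, 0, 0], [-0.007, 0.002, 0.105], 0.04], [[0, 0, 0], [-0.007, 0.002, 0.105], 0.035]]'

```text
clock: 16.9
eef_pos: [0.4885, -0.0711, 0.1968]
orientation: [0.0, 0.031, 1.0, 0.001]
contact_force: [-0.2, 5.4, 0.2]
opening: 0.407
```

Emit:
drive_tool --plan '[[[0, 0, 0], [0, 0.01, -0.003], 0.035], [[0, 0, 0], [0, 0.022, -0.0136], 0.035], [[0, 0, 0], [0, 0.034, -0.021], 0.035], [[0, 0, 0], [0, 0.046, -0.0265], 0.035], [[0, 0, 0], [0, 0.059, -0.03], 0.035], [[0, 0, 0], [0, 0.0725, -0.032], 0.035], [[0, 0, 0], [0, 0.0815, -0.032], 0.035], [[0, 0, 0], [0, 0.09, -0.031], 0.035]]'

```text
clock: 17.7
eef_pos: [0.4941, 0.0187, 0.2273]
orientation: [0.0, 0.031, 1.0, -0.0]
contact_force: [0.3, -4.2, 0.0]
opening: 0.412
```

Emit:
drive_tool --plan '[[[0, 0, 0], [0, 0.008, 0.001], 0.035], [[0, 0, 0], [0, 0.015, 0.003], 0.035], [[0, 0, 0], [0, 0.022, 0.005], 0.035], [[0, 0, 0], [0, 0.029, 0.008], 0.035], [[0, 0, 0], [0, 0.035, 0.012], 0.035], [[0, 0, 0], [0, 0.04, 0.015], 0.035], [[0, 0, 0], [0, 0.044, 0.018], 0.035], [[0, 0, 0], [0, 0.047, 0.019], 0.035]]'

```text
clock: 18.5
eef_pos: [0.497, 0.0529, 0.2152]
orientation: [-0.001, 0.031, 0.999, -0.015]
contact_force: [-25.2, -51.8, 41.4]
opening: 0.413
```

Emit:
drive_tool --plan '[[[0, 0, 0], [0, -0.008, -0.002], 0.035], [[0, 0, 0], [0, -0.012, -0.003], 0.035], [[0, 0, 0], [0, -0.013, -0.003], 0.035], [[0, 0, 0], [0, -0.013, -0.003], 0.035], [[0, 0, 0], [0, -0.013, -0.003], 0.035], [[0, 0, 0], [0, -0.013, -0.003], 0.035], [[0, 0, 0], [0, -0.013, -0.003], 0.035], [[0, 0, 0], [0, -0.013, -0.003], 0.035]]'

```text
clock: 19.3
eef_pos: [0.4982, 0.0488, 0.2148]
orientation: [0.003, 0.032, 0.999, -0.004]
contact_force: [-3.4, -14.1, 13.1]
opening: 0.407
```

Run:
```python
from h import *
from station import state,camera
s=state();c=camera("wrist");print(s["eef_pos"],s["clock"],s["contact_force"])
t=camera("top")["image"];sd=camera("side")["image"]
b=cv2.resize(sd[130:250,270:400],(420,388),interpolation=3);a=cv2.resize(t[120:217,230:325],(380,388),interpolation=3)
w=cv2.resize(c["image"][100:300,200:640],(440,200))
cv2.imwrite("pics/m6.png",np.vstack([np.hstack([a,b]),np.pad(w,((0,0),(0,360),(0,0)))])[:,:,::-1])
```

```text
[0.49815631 0.0488446  0.21482008] 19.3 [ -3.35254633 -14.08774948  13.05899226]
```

View pics/m6.png

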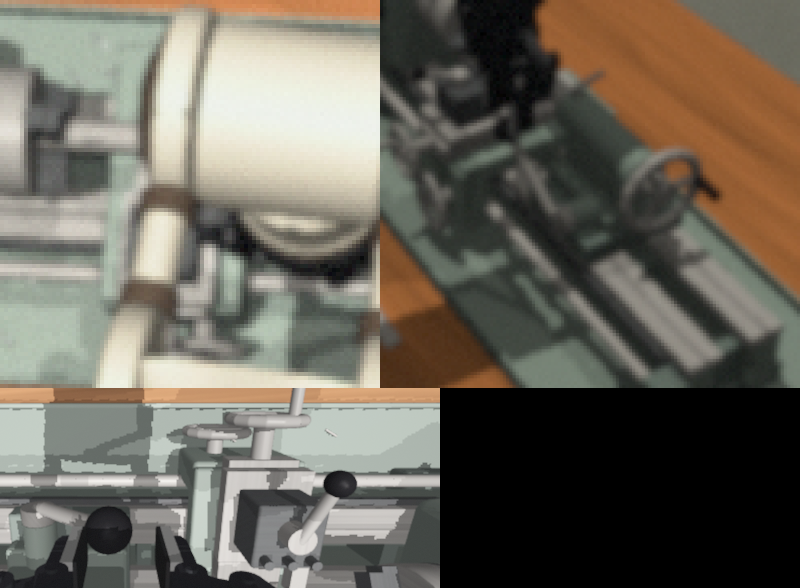

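The force direction (−y, +z, in the ratio of the lever's tangent) shows the rear finger pressing the lever against its stop, so the lever is hard over. I'll ease off, open and lift clear.

Emit:
drive_tool --plan '[[[0, 0, 0], [0, -0.003, -0.001], 0.035], [[0, 0, 0], [0, -0.005, -0.001], 0.04], [[0, 0, 0], [0, -0.006, -0.001], 0.05], [[0, 0, 0], [0, -0.006, -0.001], 0.055], [[0, 0, 0], [0, -0.006, -0.001], 0.055], [[0, 0, 0], [0, -0.006, -0.015], 0.055], [[0, 0, 0], [0, -0.006, -0.04], 0.055], [[0, 0, 0], [0, -0.006, -0.07], 0.055]]'

```text
clock: 20.25
eef_pos: [0.495, 0.0461, 0.282]
orientation: [-0.001, 0.031, 1.0, 0.0]
contact_force: [0.8, 0.0, 0.0]
opening: 0.643
```

Emit:
drive_tool --plan '[[[0, 0, 0], [0, 0, -0.04], 0.055], [[0, 0, 0], [0.05, 0, -0.06], 0.055], [[0, 0, 0], [0.08, -0.02, -0.06], 0.055], [[0, 0, 0], [0.08, -0.02, -0.06], 0.055], [[0, 0, 0], [0.08, -0.02, -0.06], 0.055], [[0, 0, 0], [0.08, -0.02, -0.06], 0.055], [[0, 0, 0], [0.08, -0.02, -0.06], 0.055], [[0, 0, 0], [0.08, -0.02, -0.06], 0.055]]'

```text
clock: 21.05
eef_pos: [0.415, 0.031, 0.341]
orientation: [-0.0, 0.031, 1.0, 0.0]
contact_force: [0.6, 0.0, -0.9]
opening: 0.644
```

Run:
```python
from h import *
from station import state,camera
s=state();c=camera("wrist");print(s["eef_pos"],s["clock"],s["contact_force"])
cv2.imwrite("pics/w7.png",c["image"][:,:,::-1])
```

```text
[0.41497241 0.03102227 0.34097732] 21.05 [ 0.63878014  0.04779903 -0.93921201]
```

View pics/w7.png

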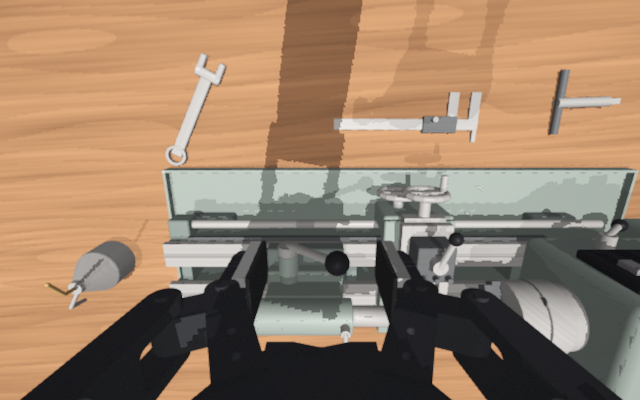

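Wrist view: lever leaning to the chuck, knob (338,263), hinge at ≈(288,263); spanner, caliper, key and oil can undisturbed. I'll take one last look down at the seat itself.

Emit:
drive_tool --plan '[[[0, 0, 0], [-0.03, 0.04, 0], 0.055], [[0, 0, 0], [-0.06, 0.08, 0], 0.055], [[0, 0, 0], [-0.07, 0.093, 0], 0.055], [[0, 0, 0], [-0.07, 0.093, 0], 0.055], [[0, 0, 0], [-0.07, 0.093, 0], 0.055], [[0, 0, 0], [-0.07, 0.093, 0], 0.055], [[0, 0, 0], [-0.07, 0.093, 0], 0.055], [[0, 0, 0], [-0.07, 0.093, 0], 0.055]]'

```text
clock: 21.9
eef_pos: [0.49, 0.1187, 0.3416]
orientation: [0.0, 0.032, 0.999, -0.0]
contact_force: [-0.1, -1.0, 0.7]
opening: 0.643
```

Run:
```python
from h import *
from station import state,camera
s=state();c=camera("wrist");print(s["eef_pos"],s["clock"])
a=c["image"][160:310,200:440];cv2.imwrite("pics/w8.png",cv2.resize(a,None,fx=3.3,fy=3.3,interpolation=3)[:,:,::-1])
```

```text
[0.49004822 0.11865475 0.34157216] 21.9
```

View pics/w8.png

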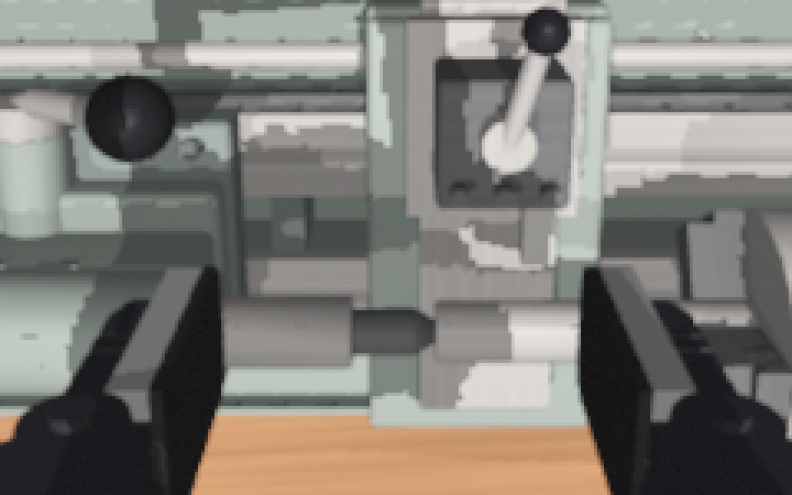

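Last view: the cone enters the bar's end face at ≈(434,330), 22 px (about 7.5 mm) of cone showing against 7 mm expected. To rule out a small backward slip while closing on the lever, I'll return to the w5 pose and compare the images numerically.

Emit:
drive_tool --plan '[[[0, 0, 0], [-0.003, -0.05, 0], 0.05], [[0, 0, 0], [-0.003, -0.1, 0], 0.05], [[0, 0, 0], [-0.003, -0.15, 0.01], 0.05], [[0, 0, 0], [-0.002, -0.192, 0.03], 0.05], [[0, 0, 0], [-0.002, -0.192, 0.04], 0.05], [[0, 0, 0], [-0.002, -0.192, 0.04], 0.05], [[0, 0, 0], [-0.002, -0.192, 0.04], 0.05], [[0, 0, 0], [-0.002, -0.192, 0.04], 0.05]]'

```text
clock: 22.75
eef_pos: [0.4808, -0.0715, 0.3023]
orientation: [0.001, 0.03, 1.0, -0.0]
contact_force: [-0.7, 0.3, 0.3]
opening: 0.587
```

Run:
```python
from h import *
from station import state,camera
s=state();c=camera("wrist");print(s["eef_pos"],s["clock"])
g=c["image"][:,:,::-1].copy();cv2.imwrite("pics/w9.png",g)
A=cv2.cvtColor(cv2.imread("pics/w5.png"),6);B=cv2.cvtColor(g,6)
def m(n,x0,y0,x1,y1,p=8):
    r=cv2.matchTemplate(B[y0-p:y1+p,x0-p:x1+p],A[y0:y1,x0:x1],cv2.TM_CCOEFF_NORMED)
    _,v,_,(x,y)=cv2.minMaxLoc(r);q=lambda a,b,c:(a-c)/(2*(a-2*b+c))
    sx=q(*r[y,x-1:x+2]) if 0<x<2*p else 0;sy=q(*r[y-1:y+2,x]) if 0<y<2*p else 0
    print(n,round(x-p+sx,2),round(y-p+sy,2),round(v,3))
m("tail: barrel front/quill",462,262,540,298);m("tail: handwheel",296,240,330,325);m("tail: casting",385,196,442,235)
m("fixed: saddle",480,140,625,260);m("fixed: bar",545,262,600,295);m("fixed: bed tail end",225,170,290,235)
```

```text
[ 0.48075958 -0.07149264  0.30233106] 22.75
tail: barrel front/quill -2.59 -0.63 0.98
tail: handwheel -2.13 -0.91 0.995
tail: casting -2.05 -0.35 0.609
fixed: saddle -2.73 0.05 0.988
fixed: bar -2.89 -0.25 0.99
fixed: bed tail end -0.65 -0.59 0.969
```

```bash
python3 -c "
from station import *
print(state()['contact_force']);print(job_done())"
```

```text
[-0.97836074  0.83372702  0.91837547]
the job is handed in; nothing more can be done
None
```

The tailstock is seated in the bar and locked, and the job was handed in at about 23 s of the 61 s allowed. I swung the lever back, gripped the barrel and slid the tailstock about 135 mm up the bed. I crept in at about 5 mm/s until it stopped dead at 16–19 N. After easing off I swung the lever hard over to its stop.

**Seating:** The close view shows the cone in the bar's hole with about 7.5 mm of cone exposed, where 7 mm is expected. Comparing images from before and after locking, the barrel moved less than about 0.1 mm relative to the bar. The handwheel and bed patches did not fit a simple shift as well, which I put down to parallax.

**Lever and bench:** The lever leans to the chuck, and I judged it at its stop from the direction of the reaction force. The spanner, caliper, chuck key and oil can looked undisturbed in the last views, and the robot was touching nothing.

**Rough spots:**
- While locking, I overdrove the lever against its stop. The wrist force reached about 70 N for a moment, above the 40 N limit for the arm and gripper body but below the 120 N wrist limit. From the force direction I took it to be the finger on the knob, but I did not check that separately.
- Early on, the tailstock may have slid back a few millimetres while I was freeing the lever. That would be before it was brought up to the bar.

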